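# Unload the tilted vise and square the part against the inspection stop

### The job

The finished T-shaped aluminium part sits in the tilted vise with the lips of both jaws hooked over its foot. Slide the moving jaw well open and leave it open, ease the part sideways out from under the fixed jaw's lip and take it out without wrenching it against the vise, then stand it on its foot on the inspection plate and bring one of its two T-shaped ends gently up flush and square against the middle of the stop bar, so that the bar's sprung pin is pressed right in, and let go. Do not disturb the other things on the desk.

Things in the scene. Friction and masses are not known exactly. Their poses are not given: they have to be found in the camera images.
- vise: Fixed sine vise, base plate 120 x 182 x 10 mm. Origin on the desk below the middle of the clamped part's foot; z up, x from the low front to the raised back of the bed, y towards the fixed jaw.
- bed: Steel bed of the vise, leaning 25 degrees so that its top faces up and to the vise's front (-x of the vise). Origin on its surface, in the middle of the clamped part's foot, 48 mm over the desk. x runs up the slope, y is level towards the fixed jaw, z is the bed's normal. Surface: x +-42 mm, y -107 to +49 mm. A ledge 8 mm high at x -30.5 mm keeps the part from sliding down.
- fixed_lip (a point): Middle of the fixed jaw's lip edge, in the bed's axes at y +15, z 11.5 mm (underside of the lip). The jaw is 22 mm high along bed z and 76 mm long; its face stands at y +20.5 mm and the lip (z 11.5 to 22 mm) reaches in over the part's foot by 5 mm. With the moving jaw open, the part must go at least 6 mm along bed -y to clear it.
- jaw (a joint): Moving jaw of the vise, steel, the mirror image of the fixed jaw (22 mm high, with the same lip) on the -y side of the bed. 0 = closed on the part; grows as the jaw slides along the bed's -y; 0.040 (m) = fully open, against its end stop. It drags with about 6 N friction and stays where it is left.
- jaw_tab (a point): Point to grip on the moving jaw's pull tab, a dark upright tab 14 mm thick (bed y), 36 mm long (bed x), rising along bed z from 22 to 61 mm; this point is on its mid-line, 46 mm from the bed (15 mm below its top). Axes as the bed. With the jaw closed there are 33 mm between the tab and the part's stem.
- part_center (a point): Middle of the finished part, 30 mm from its underside. Upside-down T of plain aluminium: foot 60 (x) x 40 (y) x 10 (z) mm, on it a stem 60 (x) x 28 (y) x 50 mm, 60 mm high in all, with two 9 mm cross holes. x runs along its length (the T-shaped ends are at x +-30 mm), z from foot to stem. In the vise its axes are those of the bed and the stem stands 38 mm above the jaws.
- plate: Fixed steel inspection plate, 160 (x) x 140 (y) x 16 mm. Origin under its middle, on the desk.
- stop_rail: Rail marks on the plate's top face, carrying a dark steel stop bar, 14 (x) x 110 (y) x 14 (z) mm, that stands across the plate and is clamped fast. Its working face looks to the frame's -x and lies somewhere between x = -30 and 0 mm: where is not reported, find it by sight or touch. Frame: z up, z = 0 on the plate's top (16 mm over the desk), y = 0 at the bar's middle, y along the bar.
- plunger (a joint): Light sprung pin, 6 mm thick, in the middle of the bar's working face, 6.5 mm above the plate. 0 = sticking out 5 mm towards -x; 0.005 (m) = pressed in flush with the face. Its spring gives only 0.2 N when pressed in and does not push the part away; the bar itself is rigid
- bearing_ring: Loose bystander: steel ring 66 mm across, 22 mm high; origin at its underside. Leave alone.
- oil: Loose bystander: small oil bottle with a red spout, 36 mm across, 92 mm high; origin at its underside. Leave alone.
- torque_tool: Loose bystander: black and yellow torque driver, 138 mm long, lying; origin under its middle. Leave alone.
- loupe_b: Loose bystander: black eyepiece loupe, 34 mm across and high; origin at its underside. Leave alone.
- part: The same finished part; origin in the middle of its underside, axes as given for its middle. 0.2 to 0.45 kg. It stands with its foot on the bed; the jaw lips leave 1 mm beside the stem and 1.5 mm above the foot.
Mind the look-alikes: they are no part of the job. Several things have the shape of the plate; the one meant has the colours described above.

How it is judged:
By the outcome, as a careful person would: the job done as asked, in the order asked, and still so for the second after the job is handed in, with the robot touching nothing.
It also fails if it takes over 58 s, if anything falls off the work surface, if the arm or the gripper's body presses on something with over 40 N, if the wrist force passes 120 N, or if a joint passes its speed limit or range.

### The arm

A 6-joint arm with a two-finger parallel gripper is mounted at the origin on a cart in front of the work surface, level with it; the furniture and walls round the work are solid. World frame = base frame: x ahead of the robot, y to its left, z up, the work surface at z = 0. Lengths are in m, angles in rad, forces in N, time in s.
With the tool pointing down it reaches from about 0.35 to 0.775 m from the base axis. Payload 7.3 kg.
Tool frame: the origin (TCP) lies at the very end of the fingers, on their centre line; the grasp point (between the pads) lies 19 mm behind it; z points along the fingers, y is the line along which they close (so a half turn about z gives the same grasp; the last joint's range is limited). The gripper opens to 92 mm and grips with 3 to 60 N. Pads are 19 mm wide; open, the fingers measure 130 mm over their backs; the gripper's body (75 mm by 190 mm) begins 47 mm behind the grasp point.
Start: joints at [-1.409, 0.342, 1.524, -0, 1.275, -0.146], TCP at [0.159, -0.5, 0.227] pointing down, gripper open.
Joint ranges: [-2.53, 2.53], [-0.77, 2.02], [0.04, 2.7], [-1, 4.14], [0.28, 2.66], [-3.11, 3.11]. Speed limits (rad/s): [2.57, 2.57, 3.14, 3.14, 3.14, 3.14].

### API

Orientations are given as [roll, pitch, yaw] about the fixed x, y, z axes, in that order (R = Rz(yaw) Ry(pitch) Rx(roll)).
In Python, from cell import robot, read_camera, get_calibration gives the robot as it stands. The module is installed in compiled form; this text tells all that it offers.
- The arm moves only by the tool send_rows, never from a script. Its argument "plan" is a list of rows, each a list of 2 entries, a list of its own where there are three numbers: the shift along the tool's x, y, z as a fraction of full scale, then the turn, a rotation vector about the tool's x, y, z as a fraction of full scale. A call has exactly 10 rows; each row shifts and turns the commanded pose from where the row before left it, along the tool's axes as they then stand; what a row does not reach is not made up. Full scale, the value 1, is 0.025 m for a shift and 90 degrees for a turn. A row lasts 1/8 s, in which the tool goes at most 62.5 mm and 10.7 degrees, less where a joint would pass 70% of its speed; a pose out of reach is approached as far as the arm can. A call with a number of a shift or a turn outside -1 to 1 is refused whole. A call with a gripper value outside its range is refused whole. "gripper" is the opening, from -1 (shut) to 1 (fully open), so that 0 is half open, set as the call begins (left out, the last holds). The fingers move at their own pace and stop on an object; "force" is the grip in N (left out, the last holds). Time passes only in rows, so rows that do not move let the fingers close, or fill a call up. It gives the time, the measured TCP pose, the force, the opening and the grip force at its end, in the units of the state.
- robot.observe(): the state, without advancing time (a new reading comes with each control period).
- read_camera(name): name is "side" or "top"; returns (picture, depth): 480x640x3 uint8, blue, green, red; 480x640 float32, m along the optical axis (not along the pixel's ray), 0 where there is no reading.
- get_calibration(name): a dict with "intrinsics" (3x3 intrinsics, pixels), "rvec" (rotation vector, rad) and "tvec" (3), from world to camera coordinates, as OpenCV has them. Camera axes: x right, y down, z forward; pixel columns grow to the right and rows downward; lengths in m; the calibration is good to about 2 mm. A picture is of the moment at which its call begins. get_calibration takes no time and is no camera call.
- robot.hand_in(): hands the job in; it is judged then, once.
The state is a dict: "time": time; "qpos": joint angles; "qvel": joint speeds; "joint_efforts": joint torques, N m; "tool_pos": TCP position; "tool_rot": TCP orientation; "contact_force": force on the tool from outside, world axes, zero at the start; "torque": the same for the moment, N m; "opening": finger opening in m; "grip_force": force on a finger pad.
Only numpy, scipy, OpenCV 4.12 (cv2) and the standard library are available. Lean on these libraries where they do the work, as an engineer would, in place of code of your own. Each camera call takes 0.05 s, during which the arm holds its last target. There are 200 camera calls.

## Working session

There is one attempt and no reset: what is moved stays moved. The work goes in short steps, Python scripts to look and compute and a tool call to move; the robot and the scene stay as the last step left them, time stands still between calls to the robot, and variables do not carry over. Pictures are saved under pics/ and viewed, at most 10 in all, crops included, and the job is handed in when it is done.

Besides the shell and the picture viewer there is one more tool, called after "Request:" by a JSON object that holds its "op" and its "data", one argument or row to a line. send_rows: Moves the arm, as the interface text tells. Shift numbers are shares of 0.025 m and turn numbers shares of 90 degrees, none past 1 either way. Its arguments: {"type":"object","properties":{"plan":{"type":"array"},"gripper":{"type":"number"},"force":{"type":"number"}},"required":["plan"]}

```bash
mkdir -p pics
cat > h.py <<'E'
import numpy as np, cv2
from cell import robot, read_camera, get_calibration
from scipy.spatial.transform import Rotation as R
def cam(n):
    c=get_calibration(n); K=np.array(c["intrinsics"]); r=cv2.Rodrigues(np.array(c["rvec"],float))[0]; t=np.array(c["tvec"],float).ravel()
    return K,r,t
def unproj(n,u,v,d):
    K,r,t=cam(n); u=np.asarray(u,float);v=np.asarray(v,float);d=np.asarray(d,float)
    p=np.stack([(u-K[0,2])/K[0,0]*d,(v-K[1,2])/K[1,1]*d,d],-1)
    return (p-t)@r
def proj(n,P):
    K,r,t=cam(n); q=(np.atleast_2d(P)@r.T+t)@K.T
    return q[:,:2]/q[:,2:]
E
python3 - <<'E'
from h import *
for n in("side","top"):
    p,d=read_camera(n); cv2.imwrite(f"pics/{n}0.png",p); np.save(f"{n}0.npy",d); cv2.imwrite(f"{n}0raw.png",p)
    K,r,t=cam(n); print(n,K.tolist(),(-r.T@t).round(3),r[2].round(3))
s=robot.observe(); print(s)
E
```

```text
side [[481.4942948052877, 0.0, 325.1167934304899], [0.0, 481.4942948052877, 251.313923406353], [0.0, 0.0, 1.0]] [0.082 0.539 0.726] [ 0.437 -0.681 -0.588]
top [[537.3977792248467, 0.0, 317.7375796743359], [0.0, 537.3977792248467, 239.051526648494], [0.0, 0.0, 1.0]] [ 0.443 -0.185  1.401] [ 0.077 -0.021 -0.997]
{'time': 0.1, 'qpos': array([-1.40897748e+00,  3.42646893e-01,  1.52489120e+00, -2.57900408e-05,
        1.27539592e+00, -1.45975155e-01]), 'qvel': array([ 0.00017479, -0.00329439, -0.00356329, -0.0002285 , -0.00154586,
        0.0004879 ]), 'joint_efforts': array([ 4.73466957e-05, -4.32007849e+01, -2.44691902e+01,  7.19163590e-02,
        5.26440656e-02, -4.01041495e-05]), 'tool_pos': array([ 0.15902168, -0.49997064,  0.22612823]), 'tool_rot': array([-3.14026197e+00, -1.70709756e-04,  3.07801409e-01]), 'contact_force': array([ 0.1776703 , -0.33745511,  0.85393454]), 'torque': array([0.04205587, 0.0061925 , 0.00997483]), 'grip_force': 0.0, 'opening': 0.0920909158993256}
```

View pics/top0.png

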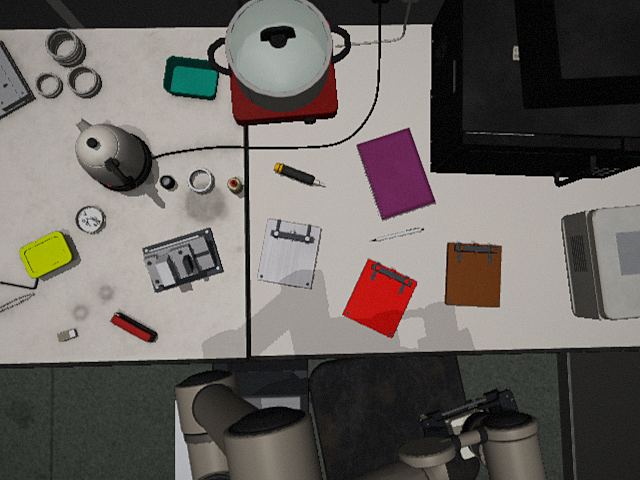

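View pics/side0.png

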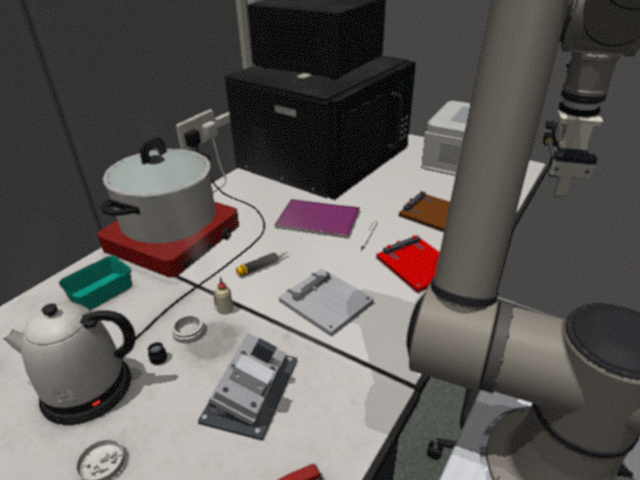

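Plate-shaped things in the top view are the grey steel one (290,253), a red one (380,297) and a brown one (473,275). The grey one fits "steel inspection plate" with a dark bar. The vise is at (182,260), with the dark tab at about (208,242). I'll confirm in one enlarged crop.

Run:
```python
from h import *
p=cv2.imread("top0raw.png"); c=p[205:305,135:335]
cv2.imwrite("pics/topc.png",cv2.resize(c,None,fx=4,fy=4,interpolation=cv2.INTER_CUBIC))
p=cv2.imread("side0raw.png"); c=p[255:445,190:390]
cv2.imwrite("pics/sidec.png",cv2.resize(c,None,fx=3,fy=3,interpolation=cv2.INTER_CUBIC))
```

```text
(no output)
```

View pics/topc.png

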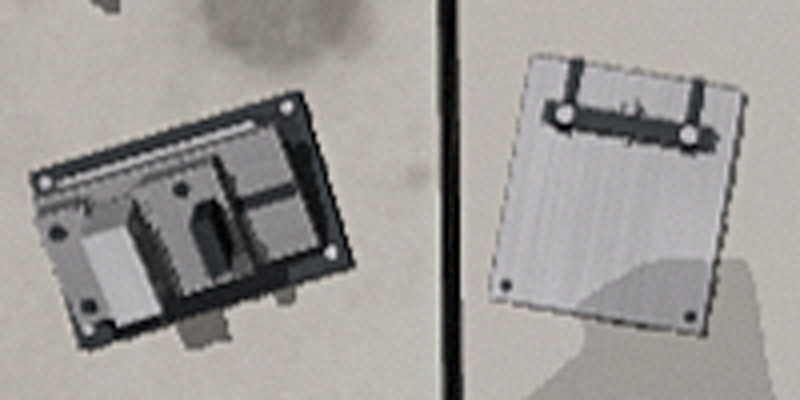

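View pics/sidec.png

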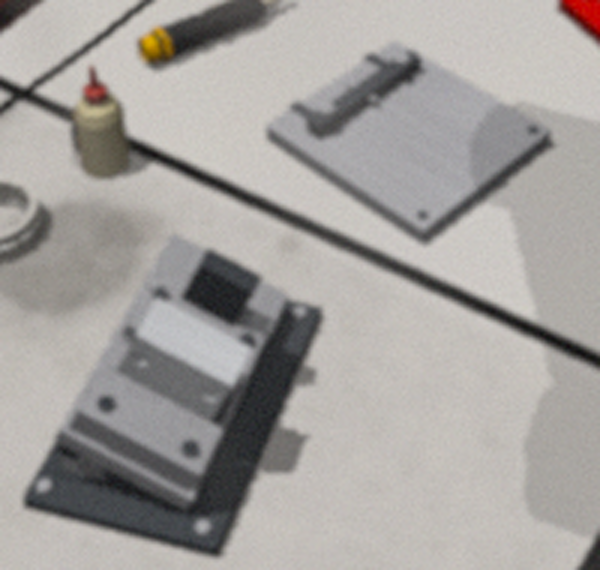

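Crop check: the grey plate has the dark bar near its +x edge, with the pin bump at about top-crop (632,137), facing -x. The part's bright stem top is at (120,275) and the dark tab at (210,240). Next I fit poses by matching the depth images to box models.

```bash
cat > fit.py <<'E'
from h import *
from scipy.optimize import minimize
def cast(n,us,vs,boxes):
    K,r,t=cam(n); o=-r.T@t
    dirs=np.stack([(us-K[0,2])/K[0,0],(vs-K[1,2])/K[1,1],np.ones(len(us))],-1)@r
    best=-o[2]/dirs[:,2]
    for (Rb,tb,lo,hi) in boxes:
        O=(o-tb)@Rb; D=dirs@Rb; a=(np.array(lo)-O)/D; b=(np.array(hi)-O)/D
        t0=np.minimum(a,b).max(1); t1=np.maximum(a,b).min(1)
        best=np.where((t0<t1)&(t0>0),np.minimum(best,t0),best)
    return best
def vise(x,y,yaw,jaw=0,part=True):
    Rv=R.from_euler('z',yaw).as_matrix(); o=np.array([x,y,0.]); Rb=Rv@R.from_euler('y',-25,degrees=True).as_matrix(); ob=o+[0,0,.048]
    B=[(Rv,o,(-.06,-.120,0),(.06,.062,.010))]
    m=lambda lo,hi:B.append((Rb,ob,np.array(lo)/1e3,np.array(hi)/1e3))
    m((-42,-107,-12),(42,49,0)); m((-40,-107,0),(-30.5,49,8)); j=-jaw*1e3
    m((-38,20.5,0),(38,49,22)); m((-38,15,11.5),(38,30,22))
    m((-38,-66+j,0),(38,-20.5+j,22)); m((-38,-30+j,11.5),(38,-15+j,22)); m((-18,-61+j,22),(18,-47+j,61))
    if part: m((-30,-20,0),(30,20,10)); m((-30,-14,10),(30,14,60))
    return B
def plate(x,y,yaw,f):
    Rv=R.from_euler('z',yaw).as_matrix(); o=np.array([x,y,0.])
    return [(Rv,o,(-.08,-.07,0),(.08,.07,.016)),(Rv,o,(f,-.055,.016),(f+.014,.055,.030))]
def fit(n,mk,x0,roi,D,step):
    u0,u1,v0,v1=roi; vs,us=[a.ravel() for a in np.mgrid[v0:v1,u0:u1]]; d=D[v0:v1,u0:u1].ravel(); k=d>0; us,vs,d=us[k].astype(float),vs[k].astype(float),d[k]
    L=lambda p:np.minimum(np.abs(cast(n,us,vs,mk(*p[:-1]))+p[-1]-d),.015).mean()*1e3
    x0=np.array(list(x0)+[0.]); best=None
    for s in (1,.3,.1):
        S=np.vstack([x0]+[x0+s*np.eye(len(x0))[i]*step[i] for i in range(len(x0))])
        r=minimize(L,x0,method="Nelder-Mead",options=dict(initial_simplex=S,maxiter=250,xatol=1e-5,fatol=1e-5)); x0=r.x
    return r.x,r.fun
E
cat > f1.py <<'E'
from fit import *
D={n:np.load(n+"0.npy") for n in("top","side")}
v0=unproj("top",167,272,D["top"][272,167]); p0=unproj("top",290,253,D["top"][253,290]); print(v0,p0)
for n,rv,rp in(("top",(138,228,222,298),(252,328,212,296)),("side",(195,305,328,440),(272,380,262,340))):
    print(n,"vise",*fit(n,vise,(v0[0],v0[1],.28),rv,D[n],(.01,.01,.1,.004)))
    print(n,"plate",*fit(n,plate,(p0[0],p0[1],-.17,.035),rp,D[n],(.01,.01,.1,.01,.004)))
E
python3 f1.py
```

```text
[0.47117183 0.14945131 0.10866596] [ 0.51539408 -0.14188891  0.01555804]
top vise [0.49154501 0.16315736 0.28876081 0.00057588] 2.930176225033865
top plate [ 5.14037515e-01 -1.38203931e-01 -1.90205057e-01  3.71874145e-02
  9.67420539e-05] 2.420026255308594
side vise [4.92919119e-01 1.63410630e-01 2.83973965e-01 2.01900179e-05] 1.9138127512871217
side plate [ 5.15703918e-01 -1.38000456e-01 -1.85385514e-01  3.67411193e-02
 -4.56090214e-04] 1.7783067390243648
```

```bash
cat > go.py <<'E'
from h import *
V=(0.4922,0.1633,0.2864); P=(0.515,-0.138,-0.188)
Rb=R.from_euler('z',V[2])*R.from_euler('y',-25,degrees=True); ob=np.array([V[0],V[1],.048])
Rt=Rb*R.from_euler('x',np.pi)
Rp=R.from_euler('z',P[2]); Rpt=Rp*R.from_euler('x',np.pi)
bed=lambda *p: ob+Rb.apply(np.array(p)/1e3)
def delta(pos,rot,seq,cp=None,cr=None):
    """total shift in tool axes (units of 25mm) before turning, and total turn (units of 90deg)"""
    s=robot.observe(); cp=s["tool_pos"] if cp is None else cp; cr=R.from_euler('xyz',s["tool_rot"]) if cr is None else cr
    print(seq,"shift(now axes)",(cr.inv().apply(pos-cp)/.025).round(3),"turn",((cr.inv()*rot).as_rotvec()/(np.pi/2)).round(4),"shift in end axes",(rot.inv().apply(pos-cp)/.025).round(3))
E
python3 - <<'E'
from go import *
w=np.array([.42,-.15,.24]); a=bed(0,-54,110); g=bed(0,-54,27); print(a,g)
s=robot.observe(); cr=R.from_euler('xyz',s["tool_rot"])
delta(w,cr,"way"); delta(a,Rt,"above",cp=w,cr=cr); delta(g,Rt,"tab",cp=a,cr=Rt)
E
```

```text
[0.46286062 0.09836668 0.14769386] [0.49650914 0.10827605 0.07247031]
way shift(now axes) [ 14.19  -10.179  -0.539] turn [0. 0. 0.] shift in end axes [ 14.19  -10.179  -0.539]
above shift(now axes) [ 4.643 -8.943  3.705] turn [-0.0038  0.2777  0.0132] shift in end axes [ 2.474 -9.046  5.227]
tab shift(now axes) [-0.   -0.    3.32] turn [0. 0. 0.] shift in end axes [-0.   -0.    3.32]
```

Request:
{"op": "send_rows", "data": {
  "plan": [
    [[0.9,-0.65,0],[0,0,0]],
    [[0.9,-0.65,0],[0,0,0]],
    [[0.9,-0.65,0],[0,0,0]],
    [[0.9,-0.65,0],[0,0,0]],
    [[0.9,-0.65,0],[0,0,0]],
    [[0.9,-0.65,0],[0,0,0]],
    [[0.9,-0.65,0],[0,0,0]],
    [[0.9,-0.65,0],[0,0,0]],
    [[0.9,-0.65,0],[0,0,0]],
    [[0.9,-0.65,0],[0,0,0]]
  ],
  "gripper": -0.35,
  "force": 20
}}

```text
time: 1.35
tool_pos: [0.3246, -0.2764, 0.2265]
tool_rot: [-3.141, 0.0, 0.308]
contact_force: [0.0, -0.3, -0.2]
opening: 0.0298
grip_force: 0.0
```

Request:
{"op": "send_rows", "data": {
  "plan": [
    [[0.9,-0.7,0],[0,0,0]],
    [[0.9,-0.7,0],[0,0,0]],
    [[0.9,-0.7,0],[0,0,0]],
    [[0.9,-0.7,0],[0,0,0]],
    [[0.9,-0.7,0],[0,0,0]],
    [[0.9,-0.9,0],[0,0,0]],
    [[0.9,-0.9,0],[0,0,0]],
    [[0.9,-0.9,0],[0,0,0]],
    [[0.9,-0.9,0],[0,0,0]],
    [[0.6,-0.9,0],[0,0,0]]
  ]
}}

```text
time: 2.6
tool_pos: [0.4713, -0.0197, 0.2263]
tool_rot: [-3.141, 0.001, 0.308]
contact_force: [-0.4, -0.7, 1.0]
opening: 0.0298
grip_force: 0.0
```

Run:
```python
from go import *
delta(bed(0,-54,110),Rt,"above")
```

```text
above shift(now axes) [ 1.114 -4.602  3.146] turn [-0.0032  0.2781  0.0136] shift in end axes [-0.413 -4.626  3.278]
```

Request:
{"op": "send_rows", "data": {
  "plan": [
    [[0,0,0],[-0.001,0.093,0.0045]],
    [[0,0,0],[-0.001,0.093,0.0045]],
    [[0,0,0],[-0.001,0.092,0.0045]],
    [[-0.08,-0.93,0.4],[0,0,0]],
    [[-0.08,-0.93,0.4],[0,0,0]],
    [[-0.08,-0.93,0.6],[0,0,0]],
    [[-0.08,-0.93,0.9],[0,0,0]],
    [[-0.09,-0.9,0.9],[0,0,0]],
    [[0,0,0],[0,0,0]],
    [[0,0,0],[0,0,0]]
  ]
}}

```text
time: 3.85
tool_pos: [0.4622, 0.0966, 0.1503]
tool_rot: [3.141, -0.437, 0.287]
contact_force: [0.4, -0.8, -0.2]
opening: 0.0298
grip_force: 0.0
```

Run:
```python
from go import *
delta(bed(0,-54,27),Rt,"tab")
s=robot.observe();print(s["qpos"].round(2))
p,d=read_camera("side"); c=p[240:440,180:380]
cv2.imwrite("pics/s1.png",cv2.resize(c,None,fx=3,fy=3,interpolation=cv2.INTER_CUBIC))
```

```text
tab shift(now axes) [-0.008 -0.06   3.434] turn [ 0.0002 -0.0005  0.0002] shift in end axes [-0.005 -0.059  3.434]
[-0.05  0.15  2.14  0.32  0.46  0.97]
```

View pics/s1.png

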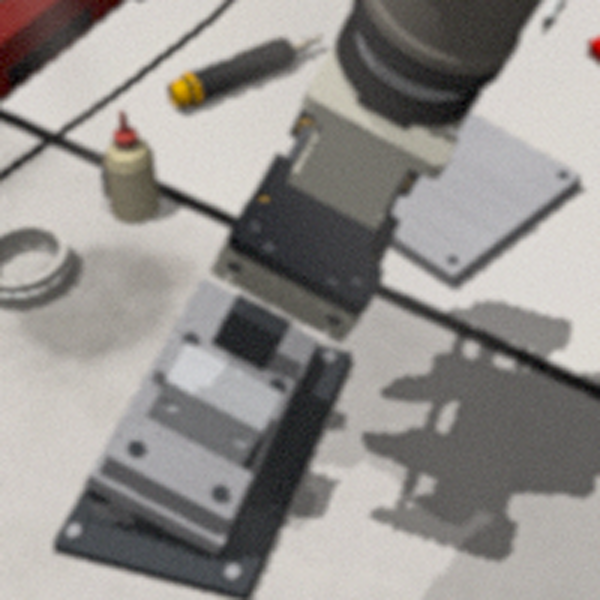

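The gripper is over the tab, which sits at crop (250,330). The fingers are hidden behind the body, and nothing is in the way. Descending.

Request:
{"op": "send_rows", "data": {
  "plan": [
    [[0,-0.06,0.5],[0,0,0]],
    [[0,0,0.5],[0,0,0]],
    [[0,0,0.5],[0,0,0]],
    [[0,0,0.5],[0,0,0]],
    [[0,0,0.5],[0,0,0]],
    [[0,0,0.4],[0,0,0]],
    [[0,0,0.3],[0,0,0]],
    [[0,0,0.2],[0,0,0]],
    [[0,0,0],[0,0,0]],
    [[0,0,0],[0,0,0]]
  ]
}}

```text
time: 5.15
tool_pos: [0.4982, 0.1071, 0.08]
tool_rot: [-3.135, -0.428, 0.286]
contact_force: [1.1, -0.0, -1.2]
opening: 0.03
grip_force: 0.0
```

Request:
{"op": "send_rows", "data": {
  "plan": [
    [[0,0,0],[0,0,0]],
    [[0,0,0],[0,0,0]],
    [[0,0,0],[0,0,0]],
    [[0,0,0],[0,0,0]],
    [[0,0,0],[0,0,0]],
    [[0,0,0],[0,0,0]],
    [[0,0,0],[0,0,0]],
    [[0,0,0],[0,0,0]],
    [[0,0,0],[0,0,0]],
    [[0,0,0],[0,0,0]]
  ],
  "gripper": -1,
  "force": 15
}}

```text
time: 6.4
tool_pos: [0.4981, 0.1073, 0.0799]
tool_rot: [-3.135, -0.428, 0.286]
contact_force: [-2.5, 3.8, 6.0]
opening: 0.0138
grip_force: 15.0
```

Run:
```python
from go import *
s=robot.observe();print(s["tool_pos"],s["contact_force"],s["torque"],s["opening"],s["qpos"].round(2)); delta(bed(0,-54,27),Rt,"tab")
```

```text
[0.49812105 0.10725905 0.07992301] [-2.54730195  3.81838881  5.97013324] [0.35925174 0.32648177 0.17654447] 0.01379604040833998 [-0.02  0.35  2.13  0.49  0.28  0.81]
tab shift(now axes) [-0.17  -0.056  0.251] turn [-0.0042  0.0054 -0.    ] shift in end axes [-0.172 -0.057  0.249]
```

Request:
{"op": "send_rows", "data": {
  "plan": [
    [[0,0.1,0],[0,0,0]],
    [[0,0.2,0],[0,0,0]],
    [[0,0.2,0],[0,0,0]],
    [[0,0.2,0],[0,0,0]],
    [[0,0.2,0],[0,0,0]],
    [[0,0.2,0],[0,0,0]],
    [[0,0.2,0],[0,0,0]],
    [[0,0.15,0],[0,0,0]],
    [[0,0.1,0],[0,0,0]],
    [[0,0,0],[0,0,0]]
  ]
}}

```text
time: 7.65
tool_pos: [0.5089, 0.0702, 0.0799]
tool_rot: [-3.134, -0.428, 0.286]
contact_force: [-6.1, 2.9, 10.3]
opening: 0.0138
grip_force: 15.0
```

Run:
```python
from go import *
s=robot.observe();print(Rb.inv().apply(s["tool_pos"]-ob)*1e3,s["contact_force"],s["torque"],s["qpos"].round(2))
```

```text
[  4.20988676 -94.00164714  33.24409413] [-6.12645914  2.87736183 10.33285148] [0.41620966 0.38284179 0.13150839] [-0.12  0.36  2.12  0.57  0.32  0.65]
```

Request:
{"op": "send_rows", "data": {
  "plan": [
    [[0,0,0],[0,0,0]],
    [[0,0,0],[0,0,0]],
    [[0,0,0],[0,0,0]],
    [[0,0,0],[0,0,0]],
    [[0,0,-0.3],[0,0,0]],
    [[0,0,-0.5],[0,0,0]],
    [[0,0,-0.6],[0,0,0]],
    [[0,0,-0.6],[0,0,0]],
    [[0,0,-0.5],[0,0,0]],
    [[0,0,0],[0,0,0]]
  ],
  "gripper": 0.3
}}

```text
time: 8.9
tool_pos: [0.4847, 0.0621, 0.1376]
tool_rot: [-3.136, -0.43, 0.287]
contact_force: [-0.2, -0.6, 0.4]
opening: 0.0596
grip_force: 0.0
```

Run:
```python
from go import *
s=robot.observe();print(Rb.inv().apply(s["tool_pos"]-ob)*1e3,s["qpos"].round(3))
delta(bed(8,0,90),Rt,"above part")
```

```text
[  5.4281411  -94.99701255  96.27773403] [-0.15   0.206  2.111  0.413  0.468  0.796]
above part shift(now axes) [ 0.105 -3.798  0.271] turn [-0.0035  0.0043  0.0001] shift in end axes [ 0.103 -3.8    0.251]
```

Request:
{"op": "send_rows", "data": {
  "plan": [
    [[0,-0.4,0],[-0.0035,0.004,0]],
    [[0.1,-0.7,0],[0,0,0]],
    [[0,-0.8,0],[0,0,0]],
    [[0,-0.8,0],[0,0,0]],
    [[0,-0.7,0],[0,0,0]],
    [[0,-0.4,0],[0,0,0]],
    [[0,0,0],[0,0,0]],
    [[0,0,0],[0,0,0]],
    [[0,0,0],[0,0,0]],
    [[0,0,0],[0,0,0]]
  ]
}}

```text
time: 10.15
tool_pos: [0.4599, 0.1536, 0.1376]
tool_rot: [-3.141, -0.434, 0.286]
contact_force: [-0.6, -1.8, 0.8]
opening: 0.0597
grip_force: 0.0
```

Run:
```python
from go import *
s=robot.observe();print(Rb.inv().apply(s["tool_pos"]-ob)*1e3,s["qpos"].round(3))
delta(bed(8,0,33),Rt,"part")
```

```text
[ 7.29882071 -0.14909438 95.43245044] [0.116 0.194 2.13  0.187 0.396 1.244]
part shift(now axes) [ 0.034 -0.004  2.497] turn [-0.0004  0.0015 -0.0005] shift in end axes [ 0.028 -0.006  2.497]
```

```bash
cat >> go.py <<'E'
Rg=Rt*R.from_euler('y',-10,degrees=True); Rpg=Rpt*R.from_euler('y',-10,degrees=True)
G=np.array([3.,0,49])/1e3
tcp=lambda b,Rr:ob+Rb.apply(G+np.array(b)/1e3)+Rr.apply([0,0,.019])
E
python3 - <<'E'
from go import *
t=tcp((0,0,0),Rg); print(Rb.inv().apply(t-ob)*1e3)
delta(t,Rg,"part")
E
```

```text
[-2.99315376e-01  1.32616150e-14  3.02886527e+01]
part shift(now axes) [-0.298 -0.004  2.606] turn [-0.0004 -0.1096 -0.0004] shift in end axes [ 0.153 -0.006  2.619]
```

Request:
{"op": "send_rows", "data": {
  "plan": [
    [[0,0,0],[0,-0.055,0]],
    [[0,0,0],[0,-0.055,0]],
    [[0.15,0,0.3],[0,0,0]],
    [[0,0,0.5],[0,0,0]],
    [[0,0,0.5],[0,0,0]],
    [[0,0,0.5],[0,0,0]],
    [[0,0,0.4],[0,0,0]],
    [[0,0,0.3],[0,0,0]],
    [[0,0,0.1],[0,0,0]],
    [[0,0,0],[0,0,0]]
  ]
}}

```text
time: 11.4
tool_pos: [0.4794, 0.1598, 0.0758]
tool_rot: [-3.141, -0.261, 0.286]
contact_force: [0.1, 0.1, 0.1]
opening: 0.0598
grip_force: 0.0
```

Run:
```python
from go import *
s=robot.observe();print(Rb.inv().apply(s["tool_pos"]-ob)*1e3,s["qpos"].round(3),s["contact_force"])
delta(tcp((0,0,0),Rg),Rg,"part")
```

```text
[-0.26480822  0.30438982 30.79174787] [0.147 0.386 2.003 0.078 0.495 1.367] [0.06052252 0.08885898 0.09972297]
part shift(now axes) [0.002 0.012 0.02 ] turn [-0.0006  0.0003  0.    ] shift in end axes [0.002 0.012 0.02 ]
```

Request:
{"op": "send_rows", "data": {
  "plan": [
    [[0,0,0],[0,0,0]],
    [[0,0,0],[0,0,0]],
    [[0,0,0],[0,0,0]],
    [[0,0,0],[0,0,0]],
    [[0,0,0],[0,0,0]],
    [[0,0,0],[0,0,0]],
    [[0,0,0],[0,0,0]],
    [[0,0,0],[0,0,0]],
    [[0,0,0],[0,0,0]],
    [[0,0,0],[0,0,0]]
  ],
  "gripper": -1,
  "force": 10
}}

```text
time: 12.65
tool_pos: [0.4794, 0.1598, 0.0759]
tool_rot: [-3.141, -0.261, 0.287]
contact_force: [-2.2, -0.8, 5.2]
opening: 0.0279
grip_force: 10.0
```

Run:
```python
from go import *
s=robot.observe();print(Rb.inv().apply(s["tool_pos"]-ob)*1e3,Rb.inv().apply(s["contact_force"]),s["torque"],s["opening"])
```

```text
[-0.21466854  0.28344222 30.91616899] [ 0.13525333 -0.11985139  5.68310612] [-0.12253765  0.26634556  0.06311083] 0.027912636282579176
```

Request:
{"op": "send_rows", "data": {
  "plan": [
    [[0,0,0],[0,0,0]],
    [[0,0,0],[0,0,0]],
    [[0,0,0],[0,0,0]],
    [[-0.0035,0,-0.02],[0,0,0]],
    [[0,0.04,0],[0,0,0]],
    [[0,0.08,0],[0,0,0]],
    [[0,0.1,0],[0,0,0]],
    [[0,0.12,0],[0,0,0]],
    [[0,0.12,0],[0,0,0]],
    [[0,0,0],[0,0,0]]
  ],
  "force": 25
}}

```text
time: 13.9
tool_pos: [0.4824, 0.1484, 0.0762]
tool_rot: [-3.141, -0.261, 0.286]
contact_force: [-0.5, -0.0, -2.0]
opening: 0.0278
grip_force: 25.0
```

Run:
```python
from go import *
s=robot.observe();print(Rb.inv().apply(s["tool_pos"]-ob)*1e3,Rb.inv().apply(s["contact_force"]),s["torque"],s["opening"])
```

```text
[ -0.38066242 -11.50726502  31.30562333] [-1.27719756  0.10677238 -1.60970838] [-0.10221758  0.29179312 -0.01686356] 0.02778970520864554
```

Request:
{"op": "send_rows", "data": {
  "plan": [
    [[0,0.14,0],[0,0,0]],
    [[0,0.12,0],[0,0,0]],
    [[0,0,0],[0,0,0]],
    [[-0.035,0,-0.2],[0,0,0]],
    [[-0.07,0,-0.4],[0,0,0]],
    [[-0.088,0,-0.5],[0,0,0]],
    [[-0.088,0,-0.5],[0,0,0]],
    [[-0.088,0,-0.5],[0,0,0]],
    [[-0.088,0,-0.5],[0,0,0]],
    [[0,0,-0.5],[0,0,0]]
  ]
}}

```text
time: 15.15
tool_pos: [0.454, 0.1336, 0.149]
tool_rot: [-3.141, -0.261, 0.286]
contact_force: [-0.0, 0.7, -2.6]
opening: 0.028
grip_force: 25.0
```

Run:
```python
from go import *
s=robot.observe();print(Rb.inv().apply(s["tool_pos"]-ob)*1e3,s["contact_force"],s["torque"],s["opening"],s["qpos"].round(2))
p,d=read_camera("side"); np.save("s2.npy",d); cv2.imwrite("pics/s2.png",p)
```

```text
[  1.88105913 -17.75250769 110.57990931] [-0.0037827   0.74923343 -2.56010219] [-0.04619262  0.2512217   0.02691328] 0.027980959719336392 [0.09 0.21 1.99 0.08 0.68 1.32]
```

View pics/s2.png

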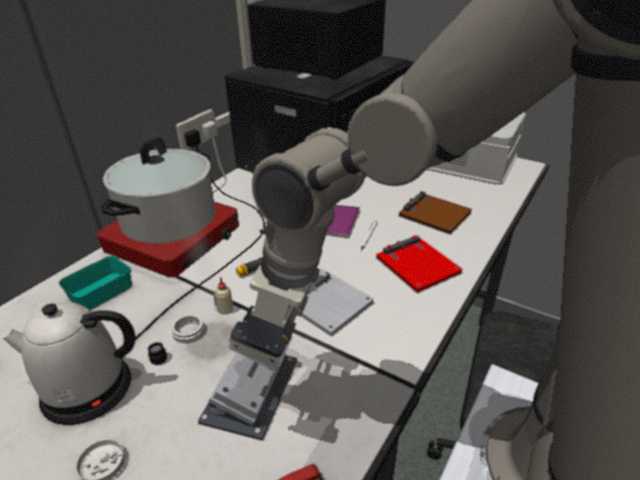

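```bash
cat > f2.py <<'E'
from fit import *
def pl2(x,y,yaw,f,by,byaw):
    B=plate(x,y,yaw,f); Rr=R.from_euler('z',yaw+byaw).as_matrix(); o=np.array([x,y,0])+R.from_euler('z',yaw).apply([f,by,0])
    return [B[0],(Rr,o,(0,-.055,.016),(.014,.055,.030))]
for n,rp in(("top",(252,328,212,270)),("side",(272,380,262,340))):
    D=np.load(n+"0.npy"); print(n,*fit(n,pl2,(.515,-.138,-.188,.037,0,0),rp,D,(.004,.004,.03,.004,.006,.05,.003)))
E
python3 f2.py
cat >> go.py <<'E'
def ptcp(px,py,h,Rr=None):
    "TCP for part origin at plate (px,py) mm, height h mm over plate top"
    part=np.array([P[0],P[1],.016])+Rp.apply(np.array([px,py,h])/1e3)
    return part+Rp.apply(G)+Rpg.apply([0,0,.019])
E
python3 - <<'E'
from go import *
s=robot.observe(); cp=s["tool_pos"]; cr=R.from_euler('xyz',s["tool_rot"])
a=cp+[0,0,.08]; delta(a,cr,"up"); b=ptcp(-20,0,60); print(b); delta(b,Rpg,"to plate",cp=a,cr=cr)
print(((R.from_euler('xyz',s["tool_rot"]).inv()*Rpg).as_euler('xyz',degrees=True)))
print((Rpg.inv().apply([0,0,-1])).round(3), (Rpg.inv().apply(Rp.apply([1,0,0]))).round(3))
E
```

```text
top [ 5.14055459e-01 -1.38216022e-01 -1.90568838e-01  3.71675114e-02
  2.37789964e-04  3.61988707e-04  7.75507348e-05] 2.4050355805827714
side [ 5.15769859e-01 -1.37710124e-01 -1.93419128e-01  3.70994169e-02
 -5.31463525e-04  9.37964847e-03 -4.60817065e-04] 1.7816959110873964
up shift(now axes) [ 8.340e-01 -1.000e-03 -3.089e+00] turn [0. 0. 0.] shift in end axes [ 8.340e-01 -1.000e-03 -3.089e+00]
[ 0.49505836 -0.13420617  0.10628865]
to plate shift(now axes) [-2.726 10.734  4.405] turn [-0.0138 -0.2737  0.3043] shift in end axes [ 4.395 10.224  4.268]
[ -7.47290916 -23.31728571  29.36015584]
[ 0.174 -0.     0.985] [ 0.985  0.    -0.174]
```

Request:
{"op": "send_rows", "data": {
  "plan": [
    [[0.2,0,-0.75],[0,0,0]],
    [[0.2,0,-0.75],[0,0,0]],
    [[0.2,0,-0.75],[0,0,0]],
    [[0.23,0,-0.84],[0,0,0]],
    [[0,0,0],[-0.0028,-0.0547,0.0609]],
    [[0,0,0],[-0.0028,-0.0547,0.0609]],
    [[0,0,0],[-0.0028,-0.0547,0.0609]],
    [[0,0,0],[-0.0028,-0.0547,0.0609]],
    [[0,0,0],[-0.0026,-0.0549,0.0607]],
    [[0,0,0],[0,0,0]]
  ]
}}

```text
time: 16.45
tool_pos: [0.4556, 0.1334, 0.2274]
tool_rot: [3.141, 0.177, -0.188]
contact_force: [0.6, -0.5, -3.1]
opening: 0.0278
grip_force: 25.0
```

```bash
sed -i 's/-0.188)/-0.190)/' go.py
python3 - <<'E'
from go import *
s=robot.observe(); print(s["qpos"].round(2))
delta(ptcp(-20,0,30),Rpg,"to plate")
E
```

```text
[0.09 0.35 1.53 0.05 1.44 1.84]
to plate shift(now axes) [ 4.562 10.215  5.331] turn [0.0006 0.0016 0.0012] shift in end axes [ 4.569 10.211  5.332]
```

Request:
{"op": "send_rows", "data": {
  "plan": [
    [[0.2,0.6,-0.035],[0,0.0016,0.0012]],
    [[0.32,0.95,-0.06],[0,0,0]],
    [[0.32,0.95,-0.06],[0,0,0]],
    [[0.32,0.95,-0.06],[0,0,0]],
    [[0.32,0.95,-0.06],[0,0,0]],
    [[0.32,0.95,-0.06],[0,0,0]],
    [[0.32,0.95,-0.06],[0,0,0]],
    [[0.32,0.95,-0.06],[0,0,0]],
    [[0.32,0.95,-0.06],[0,0,0]],
    [[0.3,0.85,-0.05],[0,0,0]]
  ]
}}

```text
time: 17.7
tool_pos: [0.4878, -0.1048, 0.2294]
tool_rot: [3.14, 0.173, -0.19]
contact_force: [0.2, -0.2, -1.7]
opening: 0.0278
grip_force: 25.0
```

Run:
```python
from go import *
delta(ptcp(-20,0,20),Rpg,"to plate")
```

```text
to plate shift(now axes) [1.62  1.091 6.343] turn [ 0.0009 -0.001   0.0003] shift in end axes [1.631 1.099 6.339]
```

Request:
{"op": "send_rows", "data": {
  "plan": [
    [[0.2,0.5,0.6],[0,0,0]],
    [[0.2,0.5,0.8],[0,0,0]],
    [[0.2,0.1,0.8],[0,0,0]],
    [[0.2,0,0.8],[0,0,0]],
    [[0.2,0,0.8],[0,0,0]],
    [[0.2,0,0.8],[0,0,0]],
    [[0.2,0,0.8],[0,0,0]],
    [[0.15,0,0.6],[0,0,0]],
    [[0.08,0,0.34],[0,0,0]],
    [[0,0,0],[0,0,0]]
  ]
}}

```text
time: 18.95
tool_pos: [0.4951, -0.1327, 0.0653]
tool_rot: [3.141, 0.175, -0.19]
contact_force: [-0.1, -0.0, -2.9]
opening: 0.0279
grip_force: 25.0
```

Run:
```python
from go import *
delta(ptcp(-20,0,4),Rpg,"to plate"); 
for n,(a,b,c,d_) in(("side",(220,360,250,400)),("top",(205,315,235,345))):
    p,d=read_camera(n); np.save(n+"3.npy",d); cv2.imwrite(n+"3raw.png",p)
A=cv2.imread("side3raw.png")[220:360,250:400]; B=cv2.imread("top3raw.png")[200:310,240:350]
A=cv2.resize(A,(400,373),interpolation=cv2.INTER_CUBIC);B=cv2.resize(B,(373,373),interpolation=cv2.INTER_CUBIC)
cv2.imwrite("pics/c3.png",np.hstack([A,B]))
```

```text
to plate shift(now axes) [0.114 0.059 0.592] turn [0.0005 0.0006 0.0001] shift in end axes [0.113 0.059 0.592]
```

View pics/c3.png

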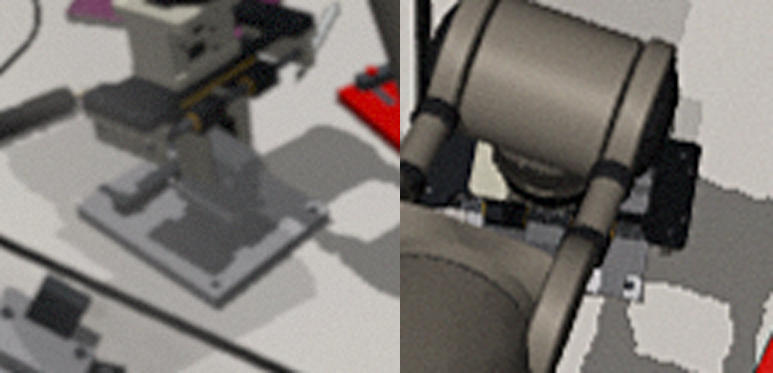

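The side crop shows the part upright in the gripper, above the plate and short of the bar. Lowering.

Request:
{"op": "send_rows", "data": {
  "plan": [
    [[0.04,0.03,0.2],[0,0,0]],
    [[0.04,0.03,0.2],[0,0,0]],
    [[0.034,0,0.19],[0,0,0]],
    [[0,0,0],[0,0,0]],
    [[0.004,0,0.02],[0,0,0]],
    [[0.004,0,0.02],[0,0,0]],
    [[0.004,0,0.02],[0,0,0]],
    [[0.004,0,0.02],[0,0,0]],
    [[0.004,0,0.02],[0,0,0]],
    [[0,0,0],[0,0,0]]
  ]
}}

```text
time: 20.3
tool_pos: [0.4954, -0.1343, 0.0482]
tool_rot: [3.141, 0.175, -0.19]
contact_force: [-0.4, 0.5, -2.6]
opening: 0.0278
grip_force: 25.0
```

Run:
```python
from go import *
s=robot.observe(); print(s["contact_force"],s["torque"]); delta(ptcp(-20,0,0),Rpg,"floor")
```

```text
[-0.43262206  0.50339571 -2.58139397] [-0.02281682 -0.13358214 -0.0076772 ]
floor shift(now axes) [-0.001 -0.003  0.079] turn [ 0.0006  0.     -0.0001] shift in end axes [-0.001 -0.003  0.079]
```

Request:
{"op": "send_rows", "data": {
  "plan": [
    [[0.002,0,0.015],[0,0,0]],
    [[0.003,0,0.015],[0,0,0]],
    [[0.003,0,0.015],[0,0,0]],
    [[0.003,0,0.015],[0,0,0]],
    [[0,0,0],[0,0,0]],
    [[0,0,0],[0,0,0]],
    [[0,0,0],[0,0,0]],
    [[0,0,0],[0,0,0]],
    [[0,0,0],[0,0,0]],
    [[0,0,0],[0,0,0]]
  ]
}}

```text
time: 21.55
tool_pos: [0.4955, -0.1344, 0.0471]
tool_rot: [3.141, 0.174, -0.19]
contact_force: [-1.6, 0.9, 5.5]
opening: 0.0279
grip_force: 25.0
```

Request:
{"op": "send_rows", "data": {
  "plan": [
    [[0.002,0,0.012],[0,0,0]],
    [[0,0,0],[0,0,0]],
    [[0,0,0],[0,0,0]],
    [[0,0,0],[0,0,0]],
    [[0,0,0],[0,0,0]],
    [[0,0,0],[0,0,0]],
    [[0,0,0],[0,0,0]],
    [[0,0,0],[0,0,0]],
    [[0,0,0],[0,0,0]],
    [[0,0,0],[0,0,0]]
  ]
}}

```text
time: 22.8
tool_pos: [0.4955, -0.1344, 0.0471]
tool_rot: [3.141, 0.174, -0.19]
contact_force: [-1.8, 0.6, 8.0]
opening: 0.028
grip_force: 25.0
```

Request:
{"op": "send_rows", "data": {
  "plan": [
    [[0,0,0],[0,0,0]],
    [[0,0,0],[0,0,0]],
    [[0,0,0],[0,0,0]],
    [[0,0,0],[0,0,0]],
    [[0,0,0],[0,0,0]],
    [[0,0,0],[0,0,0]],
    [[0,0,0],[0,0,0]],
    [[0,0,0],[0,0,0]],
    [[0,0,0],[0,0,0]],
    [[0,0,0],[0,0,0]]
  ],
  "gripper": -0.25,
  "force": 10
}}

```text
time: 24.05
tool_pos: [0.4954, -0.1343, 0.0464]
tool_rot: [3.141, 0.175, -0.19]
contact_force: [-0.3, 0.2, 0.3]
opening: 0.0344
grip_force: 0.0
```

Request:
{"op": "send_rows", "data": {
  "plan": [
    [[0,0,0],[0,0,0]],
    [[0,0,0],[0,0,0]],
    [[0,0,0],[0,0,0]],
    [[0,0,0],[0,0,0]],
    [[0,0,0],[0,0,0]],
    [[0,0,0],[0,0,0]],
    [[0,0,0],[0,0,0]],
    [[0,0,0],[0,0,0]],
    [[0,0,0],[0,0,0]],
    [[0,0,0],[0,0,0]]
  ],
  "gripper": -1
}}

```text
time: 25.3
tool_pos: [0.4954, -0.1344, 0.0464]
tool_rot: [3.141, 0.175, -0.19]
contact_force: [-0.3, -0.8, 0.3]
opening: 0.0282
grip_force: 10.0
```

Run:
```python
from go import *
s=robot.observe(); print(s["contact_force"],s["torque"]); delta(ptcp(7,0,1),Rpg,"bar")
```

```text
[-0.32869544 -0.84096212  0.26367462] [-0.09157142 -0.09276352  0.00378885]
bar shift(now axes) [ 1.042 -0.004 -0.219] turn [ 0.0006 -0.     -0.0001] shift in end axes [ 1.042 -0.004 -0.219]
```

Request:
{"op": "send_rows", "data": {
  "plan": [
    [[0.1,0,-0.018],[0,0,0]],
    [[0.2,0,-0.035],[0,0,0]],
    [[0.2,0,-0.035],[0,0,0]],
    [[0.2,0,-0.035],[0,0,0]],
    [[0.1,0,-0.018],[0,0,0]],
    [[0.05,0,-0.009],[0,0,0]],
    [[0,0,0],[0,0,0]],
    [[0,0,0],[0,0,0]],
    [[0,0,0],[0,0,0]],
    [[0,0,0],[0,0,0]]
  ]
}}

```text
time: 26.55
tool_pos: [0.5167, -0.1384, 0.0464]
tool_rot: [3.141, 0.174, -0.19]
contact_force: [-1.3, -0.0, 1.0]
opening: 0.028
grip_force: 10.0
```

Request:
{"op": "send_rows", "data": {
  "plan": [
    [[0.02,0,-0.0035],[0,0,0]],
    [[0.02,0,-0.0035],[0,0,0]],
    [[0.02,0,-0.0035],[0,0,0]],
    [[0.02,0,-0.0035],[0,0,0]],
    [[0.02,0,-0.0035],[0,0,0]],
    [[0.02,0,-0.0035],[0,0,0]],
    [[0,0,0],[0,0,0]],
    [[0,0,0],[0,0,0]],
    [[0,0,0],[0,0,0]],
    [[0,0,0],[0,0,0]]
  ]
}}

```text
time: 27.8
tool_pos: [0.5197, -0.139, 0.0464]
tool_rot: [3.141, 0.174, -0.19]
contact_force: [-2.9, 0.1, 2.0]
opening: 0.028
grip_force: 10.0
```

Run:
```python
from go import *
s=robot.observe(); print(Rp.inv().apply(s["contact_force"]),s["torque"]); delta(ptcp(7,0,1),Rpg,"bar")
```

```text
[-2.87186013 -0.47007701  1.95116792] [0.17336352 0.44430088 0.03519062]
bar shift(now axes) [ 0.069 -0.004 -0.047] turn [ 0.0006 -0.0001 -0.0001] shift in end axes [ 0.069 -0.004 -0.047]
```

Request:
{"op": "send_rows", "data": {
  "plan": [
    [[0.01,0,-0.002],[0,0,0]],
    [[0.01,0,-0.002],[0,0,0]],
    [[0.01,0,-0.002],[0,0,0]],
    [[0.01,0,-0.002],[0,0,0]],
    [[0,0,0],[0,0,0]],
    [[0,0,0],[0,0,0]],
    [[0,0,0],[0,0,0]],
    [[0,0,0],[0,0,0]],
    [[0,0,0],[0,0,0]],
    [[0,0,0],[0,0,0]]
  ]
}}

```text
time: 29.05
tool_pos: [0.5206, -0.1392, 0.0464]
tool_rot: [3.141, 0.174, -0.19]
contact_force: [-2.5, -0.7, 1.7]
opening: 0.0279
grip_force: 10.0
```

Request:
{"op": "send_rows", "data": {
  "plan": [
    [[0.01,0,-0.002],[0,0,0]],
    [[0.01,0,-0.002],[0,0,0]],
    [[0.01,0,-0.002],[0,0,0]],
    [[0,0,0],[0,0,0]],
    [[0,0,0],[0,0,0]],
    [[0,0,0],[0,0,0]],
    [[0,0,0],[0,0,0]],
    [[0,0,0],[0,0,0]],
    [[0,0,0],[0,0,0]],
    [[0,0,0],[0,0,0]]
  ]
}}

```text
time: 30.3
tool_pos: [0.5214, -0.1393, 0.0464]
tool_rot: [3.141, 0.174, -0.19]
contact_force: [-1.5, -0.2, -0.3]
opening: 0.0276
grip_force: 10.0
```

Request:
{"op": "send_rows", "data": {
  "plan": [
    [[0.01,0,-0.002],[0,0,0]],
    [[0.01,0,-0.002],[0,0,0]],
    [[0.01,0,-0.002],[0,0,0]],
    [[0.01,0,-0.002],[0,0,0]],
    [[0,0,0],[0,0,0]],
    [[0,0,0],[0,0,0]],
    [[0,0,0],[0,0,0]],
    [[0,0,0],[0,0,0]],
    [[0,0,0],[0,0,0]],
    [[0,0,0],[0,0,0]]
  ]
}}

```text
time: 31.55
tool_pos: [0.5221, -0.1394, 0.0465]
tool_rot: [3.141, 0.175, -0.19]
contact_force: [-5.3, 0.2, 1.0]
opening: 0.0278
grip_force: 10.0
```

Run:
```python
from go import *
s=robot.observe(); print(Rp.inv().apply(s["contact_force"]),s["torque"]); delta(ptcp(7,0,1),Rpg,"bar")
p,d=read_camera("side"); np.save("side5.npy",d); cv2.imwrite("pics/c5.png",cv2.resize(p[265:345,270:380],None,fx=6,fy=6,interpolation=cv2.INTER_CUBIC))
```

```text
[-5.27877338 -0.84335513  0.97967435] [ 0.17693103  0.86727552 -0.00312915]
bar shift(now axes) [-0.026 -0.003 -0.029] turn [ 0.0006  0.0005 -0.0001] shift in end axes [-0.026 -0.003 -0.029]
```

View pics/c5.png

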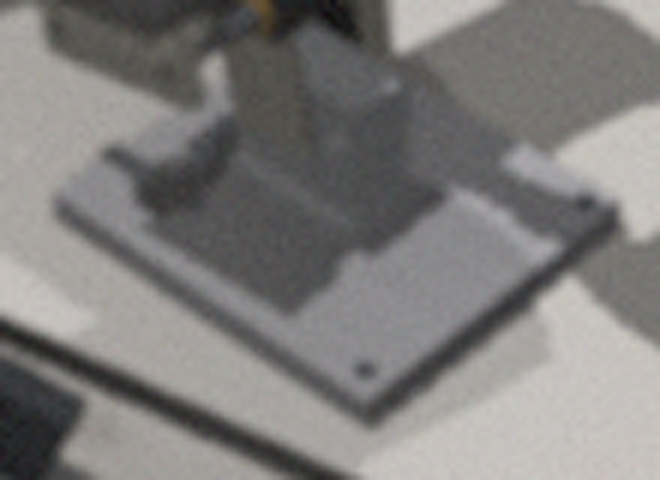

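Request:
{"op": "send_rows", "data": {
  "plan": [
    [[0.01,0,-0.002],[0,0,0]],
    [[0,0,0],[0,0,0]],
    [[0,0,0],[0,0,0]],
    [[0,0,0],[0,0,0]],
    [[0,0,0],[0,0,0]],
    [[0,0,0],[0,0,0]],
    [[0,0,0],[0,0,0]],
    [[0,0,0],[0,0,0]],
    [[0,0,0],[0,0,0]],
    [[0,0,0],[0,0,0]]
  ]
}}

```text
time: 32.85
tool_pos: [0.5221, -0.1394, 0.0465]
tool_rot: [3.141, 0.176, -0.19]
contact_force: [-5.1, 1.2, 1.1]
opening: 0.028
grip_force: 10.0
```

Run:
```python
from go import *
s=robot.observe(); print(Rp.inv().apply(s["contact_force"]),s["torque"]); delta(ptcp(7,0,1),Rpg,"bar")
```

```text
[-5.19835038  0.19819159  1.1314773 ] [ 0.21536818  0.91129075 -0.02445887]
bar shift(now axes) [-0.025 -0.002 -0.029] turn [ 0.0005  0.0008 -0.    ] shift in end axes [-0.025 -0.002 -0.029]
```

Request:
{"op": "send_rows", "data": {
  "plan": [
    [[0,0,0],[0,0,0]],
    [[0,0,0],[0,0,0]],
    [[0,0,0],[0,0,0]],
    [[0,0,0],[0,0,0]],
    [[0,0,-0.1],[0,0,0]],
    [[0,0,-0.4],[0,0,0]],
    [[0,0,-0.6],[0,0,0]],
    [[0,0,-0.6],[0,0,0]],
    [[0,0,-0.4],[0,0,0]],
    [[0,0,0],[0,0,0]]
  ],
  "gripper": 0.1
}}

```text
time: 34.1
tool_pos: [0.5323, -0.1415, 0.0993]
tool_rot: [3.14, 0.172, -0.19]
contact_force: [0.4, -0.5, -0.2]
opening: 0.0506
grip_force: 0.0
```

Run:
```python
from go import *
s=robot.observe(); R0=Rpt
# behind the part: rear end at plate x=-23 ; tool vertical, TCP at x=-23-30
W=lambda x,y,h:np.array([P[0],P[1],.016])+Rp.apply(np.array([x,y,h])/1e3)
print(Rp.inv().apply(s["tool_pos"]-W(0,0,0))*1e3)
delta(W(-65,0,75),Rpt,"behind")
```

```text
[17.59635496 -0.13995315 83.25965392]
behind shift(now axes) [-3.198 -0.006  0.892] turn [ 0.0009  0.1097 -0.    ] shift in end axes [-3.304 -0.006  0.33 ]
```

Request:
{"op": "send_rows", "data": {
  "plan": [
    [[0,0,0],[0,0.08,0]],
    [[0,0,0],[0,0.08,0]],
    [[-0.6,0,0],[0,0,0]],
    [[-0.7,0,0],[0,0,0]],
    [[-0.7,0,0],[0,0,0]],
    [[-0.7,0,0],[0,0,0]],
    [[-0.6,0,0],[0,0,0]],
    [[0,0,0],[0,0,0]],
    [[0,0,0],[0,0,0]],
    [[0,0,0],[0,0,0]]
  ],
  "gripper": -1
}}

```text
time: 35.35
tool_pos: [0.4514, -0.1259, 0.0919]
tool_rot: [3.141, -0.077, -0.19]
contact_force: [0.8, -1.2, -0.5]
opening: 0.0002
grip_force: 0.0
```

Run:
```python
from go import *
s=robot.observe()
W=lambda x,y,h:np.array([P[0],P[1],.016])+Rp.apply(np.array([x,y,h])/1e3)
print(Rp.inv().apply(s["tool_pos"]-W(0,0,0))*1e3,s["qpos"].round(2))
T=Rpt*R.from_euler('y',5,degrees=True)
delta(W(-60,0,8),T,"down"); print(T.inv().apply(Rp.apply([1,0,0])))
for n in("side","top"):
    p,d=read_camera(n); np.save(n+"6.npy",d); cv2.imwrite(n+"6raw.png",p)
A=cv2.imread("side6raw.png")[245:345,260:380]; B=cv2.imread("top6raw.png")[200:300,245:335]
cv2.imwrite("pics/c6.png",np.hstack([cv2.resize(A,(432,360),interpolation=cv2.INTER_CUBIC),cv2.resize(B,(324,360),interpolation=cv2.INTER_CUBIC)]))
```

```text
[-64.74109218  -0.13471034  75.85635554] [-0.45  0.37  1.92  0.03  0.77  1.29]
down shift(now axes) [-0.02  -0.008  2.721] turn [0.0007 0.0064 0.0001] shift in end axes [-0.048 -0.005  2.72 ]
[ 9.96194698e-01 -1.13180201e-17  8.71557427e-02]
```

View pics/c6.png

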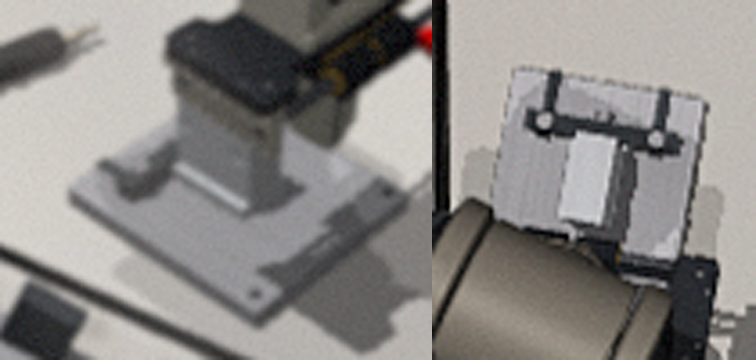

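The top crop shows the part standing against the bar, centred between its screws (x≈600). Next, a gentle squaring push from behind with closed fingers.

Request:
{"op": "send_rows", "data": {
  "plan": [
    [[0,0,0.4],[0,0,0]],
    [[0,0,0.6],[0,0,0]],
    [[0,0,0.6],[0,0,0]],
    [[0,0,0.6],[0,0,0]],
    [[0,0,0.4],[0,0,0]],
    [[0.3,0,0.026],[0,0,0]],
    [[0.3,0,0.026],[0,0,0]],
    [[0.2,0,0.017],[0,0,0]],
    [[0,0,0],[0,0,0]],
    [[0,0,0],[0,0,0]]
  ]
}}

```text
time: 36.7
tool_pos: [0.4753, -0.1304, 0.027]
tool_rot: [3.141, -0.077, -0.19]
contact_force: [0.6, -0.4, 0.8]
opening: 0.0004
grip_force: 0.0
```

Run:
```python
from go import *
s=robot.observe()
print(Rp.inv().apply(s["tool_pos"]-[P[0],P[1],.016])*1e3,Rp.inv().apply(s["contact_force"]))
```

```text
[-40.43455797  -0.05076526  10.98036056] [ 0.65934582 -0.29239634  0.82777241]
```

Request:
{"op": "send_rows", "data": {
  "plan": [
    [[0.08,0,0.007],[0,0,0]],
    [[0.06,0,0.005],[0,0,0]],
    [[0.04,0,0.0035],[0,0,0]],
    [[0.02,0,0.002],[0,0,0]],
    [[0.02,0,0.002],[0,0,0]],
    [[0.02,0,0.002],[0,0,0]],
    [[0,0,0],[0,0,0]],
    [[0,0,0],[0,0,0]],
    [[0,0,0],[0,0,0]],
    [[0,0,0],[0,0,0]]
  ]
}}

```text
time: 37.95
tool_pos: [0.4813, -0.1317, 0.0268]
tool_rot: [3.141, -0.077, -0.19]
contact_force: [0.3, -0.5, -0.9]
opening: 0.0002
grip_force: 0.0
```

Request:
{"op": "send_rows", "data": {
  "plan": [
    [[0.015,0,0.001],[0,0,0]],
    [[0.015,0,0.001],[0,0,0]],
    [[0.015,0,0.001],[0,0,0]],
    [[0.015,0,0.001],[0,0,0]],
    [[0,0,0],[0,0,0]],
    [[0,0,0],[0,0,0]],
    [[0,0,0],[0,0,0]],
    [[0,0,0],[0,0,0]],
    [[0,0,0],[0,0,0]],
    [[0,0,0],[0,0,0]]
  ]
}}

```text
time: 39.2
tool_pos: [0.4826, -0.1318, 0.0267]
tool_rot: [3.141, -0.076, -0.19]
contact_force: [-3.9, -0.2, 1.7]
opening: 0.0007
grip_force: 1.6
```

Request:
{"op": "send_rows", "data": {
  "plan": [
    [[0.01,0,0.001],[0,0,0]],
    [[0.006,0,0],[0,0,0]],
    [[0,0,0],[0,0,0]],
    [[0,0,0],[0,0,0]],
    [[0,0,0],[0,0,0]],
    [[0,0,0],[0,0,0]],
    [[0,0,0],[0,0,0]],
    [[0,0,0],[0,0,0]],
    [[0,0,0],[0,0,0]],
    [[0,0,0],[0,0,0]]
  ]
}}

```text
time: 40.45
tool_pos: [0.4826, -0.1318, 0.0267]
tool_rot: [3.141, -0.076, -0.19]
contact_force: [-5.6, 0.1, 1.6]
opening: 0.0002
grip_force: 2.6
```

Request:
{"op": "send_rows", "data": {
  "plan": [
    [[-0.04,0,-0.003],[0,0,0]],
    [[-0.1,0,-0.009],[0,0,0]],
    [[-0.4,0,-0.035],[0,0,0]],
    [[-0.6,0,-0.05],[0,0,0]],
    [[-0.6,0,-0.05],[0,0,0]],
    [[-0.6,0,-0.8],[0,0,0]],
    [[-0.6,0,-0.9],[0,0,0]],
    [[-0.6,0,-0.9],[0,0,0]],
    [[0,0,-0.9],[0,0,0]],
    [[0,0,-0.9],[0,0,0]]
  ]
}}

```text
time: 41.7
tool_pos: [0.3875, -0.1135, 0.1342]
tool_rot: [3.14, -0.078, -0.19]
contact_force: [0.6, -1.1, -0.1]
opening: 0.0004
grip_force: 0.0
```

Run:
```python
from h import *
for n in("side","top"):
    p,d=read_camera(n); np.save(n+"7.npy",d); cv2.imwrite(n+"7raw.png",p)
A=cv2.imread("side7raw.png")[255:435,190:390]; B=cv2.imread("top7raw.png")[200:305,135:335]
cv2.imwrite("pics/c7.png",np.hstack([cv2.resize(A,(333,300),interpolation=cv2.INTER_CUBIC),cv2.resize(B,(460,300),interpolation=cv2.INTER_CUBIC)]))
from fit import *
def pp(x,y,yaw): # part on plate
    Rv=R.from_euler('z',yaw).as_matrix(); o=np.array([x,y,.016])
    return plate(.515,-.138,-.190,.037)+[(Rv,o,(-.03,-.02,0),(.03,.02,.01)),(Rv,o,(-.03,-.014,.01),(.03,.014,.06))]
c=np.array([.515,-.138,0])+R.from_euler('z',-.19).apply([.007,0,0])
for n,rp in(("top",(262,322,212,270)),("side",(285,365,245,320))):
    x,f=fit(n,pp,(c[0],c[1],-.19),rp,np.load(n+"7.npy"),(.004,.004,.03,.003)); print(n,x,f,R.from_euler('z',.19).apply([x[0]-.515,x[1]+.138,0]))
```

```text
top [ 5.21194603e-01 -1.39257654e-01 -1.89986765e-01  2.00192127e-04] 2.573709951782796 [ 6.32064533e-03 -6.51154258e-05  0.00000000e+00]
side [ 5.22953416e-01 -1.39605856e-01 -1.88454196e-01 -4.70149271e-04] 4.115893911894536 [ 8.11356824e-03 -7.48843652e-05  0.00000000e+00]
```

View pics/c7.png

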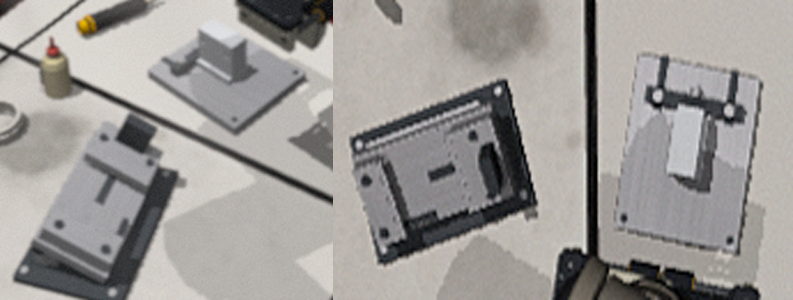

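The picture shows the jaw fully open, with the tab at the far right end of the vise. The part stands flush and centred on the bar at about (690,140), nothing else has moved, and the fit gives its yaw square to the bar. Handing in.

```bash
python3 -c "
from cell import robot
print(robot.hand_in())"
```

```text
the job is handed in; nothing more can be done
None
```

I've handed the job in: the vise jaw is open, and the part stands on its foot on the grey plate, square and flush against the middle of the stop bar. The gripper has let go and backed away. I felt contact with the bar by force, but the pin itself was never visible, so I'm inferring that it's fully in.

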